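# Park the copper pipe offcut at the top of its gutter

### The job

Two pipe offcuts lie at the low end of the two sloping gutters. With the fingertips and without gripping or lifting it, gently push the copper one up its gutter and over the small brass ridge, so that it stays in the pocket between the ridge and the red stop and does not roll back, then move away. Do not flick it or ram it into the stop, leave the dark grey pipe where it lies, and disturb nothing else.

Things in the scene. Friction and masses are not known exactly. Their poses are not given: they have to be found in the camera images.
- gutter: Fixed plywood deck 310 x 190 x 12 mm, tilted 8 degrees, with two parallel flat-floored gutters, 80 mm wide inside, centre lines at y = +45 and -45 mm, between aluminium rails 10 mm high and wide (y = -90, 0, +90 mm). Origin: middle of the gutter floor's face, 40 mm above the table; x uphill along the gutters, y across, z square to the floor, 8 degrees off vertical.
- lip (a point): Middle of the upper edge, on the uphill side, of the dark wooden lips at the low end (gutter x = -135 mm): 10 mm high, 10 mm thick, one across each gutter.
- ridge (a point): Middle of the crest line of the rounded brass ridges (gutter x = +95 mm), one across each gutter: 4 mm high, 8 mm wide. A pipe pushed beyond the ridge stays in the pocket by itself, its axis at gutter x = +110 to +115 mm; below the ridge it rolls back to the lip.
- stop (a point): Middle of the line of the black-faced red stops, one at the top of each gutter: the face is at gutter x = +140 mm, 34 mm high above the floor; this point is 17 mm above the floor.
- copper_pipe: Copper-coloured pipe offcut, 50 mm outside diameter, 74 mm long, about 0.2 kg, smooth (under 12 N of level push takes it over the ridge), loose, lying across one of the two gutters (either one) against the low lip (axis at gutter x = -115 mm, z = +25 mm). Origin: centre of the pipe, on its axis; y runs along the axis, x and z turn with it as it rolls.
- grey_pipe: Dark grey steel pipe offcut of the same size and frame, lying against the lip in the other gutter; to be left there.
- masking_tape: Roll of masking tape lying flat, 104 x 102 x 25 mm, loose bystander. Origin: centre of its underside.
- pin_tin: Red tin with closed lid, 88 x 116 x 33 mm, loose bystander. Origin: centre of its underside.
- sanding_block: Cork sanding block, 64 x 100 x 28 mm, loose bystander. Origin: centre of its underside.
- wax_bar: Green wax bar, 37 x 76 x 14 mm, loose bystander. Origin: centre of its underside.
Things that resemble listed ones, but are neither listed nor needed, are in the scene too. Several things have the shape of the copper_pipe; the one meant has the colours described above.

How it is judged:
By the outcome, as a careful person would: the job done as asked, in the order asked, and still so for the second after the job is handed in, with the robot touching nothing.
It also fails if it takes over 43 s, if anything falls off the work surface, if the arm or the gripper's body presses on something with over 40 N, if the wrist force passes 120 N, or if a joint passes its speed limit or range.

### The arm

A 6-joint arm with a two-finger parallel gripper is mounted at the origin on the work surface; the furniture and walls round the work are solid. World frame = base frame: x ahead of the robot, y to its left, z up, the work surface at z = 0. Lengths are in m, angles in rad, forces in N, time in s.
With the tool pointing down it reaches from about 0.35 to 1 m from the base axis. Payload 7.1 kg.
Tool frame: the origin (TCP) lies at the very end of the fingers, on their centre line; the grasp point (between the pads) lies 19 mm behind it; z points along the fingers, y is the line along which they close (so a half turn about z gives the same grasp; the last joint's range is limited). The gripper opens to 85 mm and grips with 20 to 120 N. Pads are 22 mm wide; open, the fingers measure 114 mm over their backs; the gripper's body (76 mm by 85 mm) begins 54 mm behind the grasp point. The pads swing forward as they close: fully open they stand 13 mm farther back than shut.
Start: joints at [1.249, 0.423, 1.63, -0, 1.089, -0.019], TCP at [0.186, 0.597, 0.231] pointing down, gripper open.
Joint ranges: [-3, 3], [-0.9, 2.11], [0.09, 2.58], [-1.31, 4.45], [0.11, 2.69], [-2.54, 2.54]. Speed limits (rad/s): [2.39, 2.39, 3.01, 3.14, 3.14, 3.14].

### API

Orientations are given as a unit quaternion [w, x, y, z].
In Python, from bench import state, snapshot, camera_model, hand_in gives the robot as it stands. The module is installed in compiled form; this text tells all that it offers.
- The arm moves only by the tool step_arm, never from a script. Its argument "rows" is a list of rows, each a list of 3 entries, a list of its own where there are three numbers: the finger opening in mm, from 0 to 85.4, then the shift along the tool's x, y, z in mm, then the turn about the tool's z in rad. In form: [[gripper, [dx, dy, dz], roll], ...]. A call has 1 to 8 rows; each row is the pose to reach, as a shift and turn from the pose commanded when the call began, along the tool's axes at that moment; what a row does not reach only later rows make up. A row lasts 1/8 s, in which the tool goes at most 62.5 mm and 10.7 degrees, less where a joint would pass 70% of its speed; a pose out of reach is approached as far as the arm can. A call with a gripper value outside its range is refused whole. The fingers move at their own pace and stop on an object; "grip_force" is the grip in N (left out, the last holds). Time passes only in rows, so rows that repeat a pose let the fingers close. It gives the time, the measured TCP pose, the force, the opening and the grip force at its end, in the units of the state.
- state(): the state, without advancing time (a new reading comes with each control period).
- snapshot(name): name is "scene" or "top"; returns the picture (480x640x3 uint8, blue, green, red); there is no depth.
- camera_model(name): a dict with "fx", "fy", "cx", "cy" (pixels), "k1" (the pictures are not rectified: a ray, as slopes to the right and down, at radius r is drawn at 1 + k1 r^2 times it, then the intrinsics apply), "R" (3x3) and "t" (3): a world point X has camera coordinates R X + t. Camera axes: x right, y down, z forward; pixel columns grow to the right and rows downward; lengths in m; the calibration is good to about 2 mm. A picture is of the moment at which its call begins. camera_model takes no time and is no camera call.
- hand_in(): hands the job in; it is judged then, once.
The state is a dict: "clock": time; "qpos": joint angles; "joint_vel": joint speeds; "joint_torque": joint torques, N m; "tool_pos": TCP position; "tcp_rot": TCP orientation; "force": force on the tool from outside, world axes, zero at the start; "ft_torque": the same for the moment, N m; "gripper_width": finger opening in m; "grip_force": force on a finger pad.
Only numpy, scipy, OpenCV 4.12 (cv2) and the standard library are available. Lean on these libraries where they do the work, as an engineer would, in place of code of your own. Each camera call takes 0.05 s, during which the arm holds its last target. There are 200 camera calls.

## Working session

There is one attempt and no reset: what is moved stays moved. The work goes in short steps, Python scripts to look and compute and a tool call to move; the robot and the scene stay as the last step left them, time stands still between calls to the robot, and variables do not carry over. Pictures are saved under pics/ and viewed, at most 10 in all, crops included, and the job is handed in when it is done.

Besides the shell and the picture viewer there is one more tool, called after "Request:" as name(argument=value, ...) on one line, values as JSON. step_arm: Moves the arm, as the interface text tells. Its arguments: {"type":"object","properties":{"rows":{"type":"array","items":{"type":"array"}},"grip_force":{"type":"number"}},"required":["rows"]}

```bash
mkdir -p pics
python3 - <<'E'
from bench import *
import cv2
for n in ("scene","top"):
    cv2.imwrite(f"pics/{n}0.png",snapshot(n)); print(n,camera_model(n))
print(state())
E
```

```text
scene {'fx': 472.70099227177855, 'fy': 472.70099227177855, 'cx': 318.7894553160672, 'cy': 238.00645448756995, 'k1': -0.006343011193599574, 'R': array([[ 0.79201495, -0.61015606,  0.02054007],
       [-0.36508749, -0.50033219, -0.78509797],
       [ 0.48930915,  0.61431041, -0.61903092]]), 't': array([-0.44066   ,  0.259676  ,  0.95703614])}
top {'fx': 452.37502629499176, 'fy': 452.37502629499176, 'cx': 316.0553685302035, 'cy': 242.65627566301188, 'k1': -0.02024012405376627, 'R': array([[ 0.01539291, -0.99987214, -0.00433174],
       [-0.99627057, -0.01496933, -0.08497573],
       [ 0.08490002,  0.00562361, -0.99637361]]), 't': array([-0.00562705,  0.53367043,  1.24191417])}
{'clock': 0.1, 'qpos': array([ 1.24899680e+00,  4.23775314e-01,  1.63060616e+00,  5.02571023e-06,
        1.08862633e+00, -1.90084799e-02]), 'joint_vel': array([ 4.34972429e-04, -4.44544981e-04, -3.46608865e-03, -4.19341879e-04,
       -8.74853445e-05, -1.73031828e-04]), 'joint_torque': array([ 1.16134775e-04, -5.58424973e+01, -2.82443780e+01, -1.50185288e-04,
        3.04425375e-03, -1.01242892e-05]), 'tool_pos': array([0.18618729, 0.59610053, 0.23061955]), 'tcp_rot': array([-1.22183792e-04,  1.50818954e-01,  9.88561148e-01, -6.96946714e-04]), 'force': array([ 0.99376359, -0.89831061, -0.22066791]), 'ft_torque': array([-0.00546979,  0.02290532, -0.02292379]), 'grip_force': 0.0, 'gripper_width': 0.08529517052548177}
```

View pics/top0.png

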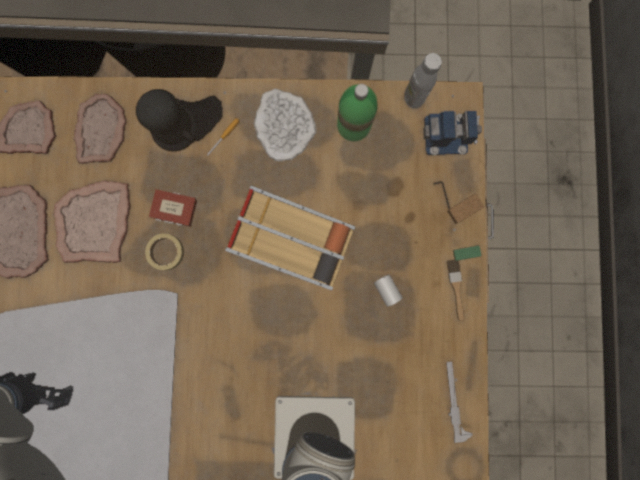

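View pics/scene0.png

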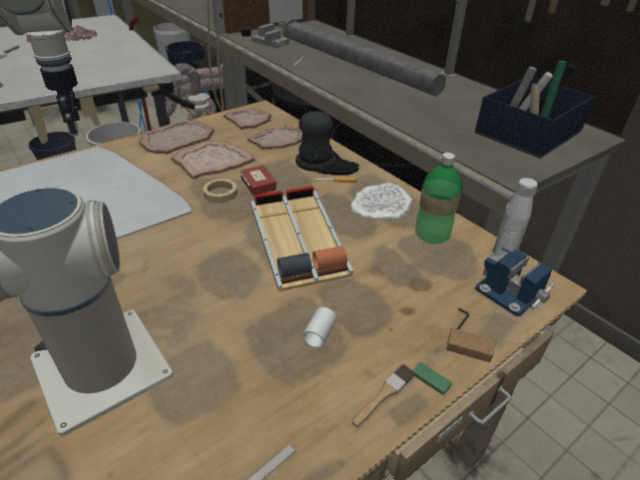

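Top view: the candidates are copper (338,237) in the far gutter, dark grey (325,267) in the near gutter and a white decoy pipe (389,290). I choose copper at (338,237). Uphill is to image left. The red stops are at (247,200) and (234,234). Next is a close crop.

Run:
```python
import cv2
a=cv2.imread("pics/top0.png")[175:300,215:365]
cv2.imwrite("pics/crop.png",cv2.resize(a,None,fx=4.8,fy=4.8,interpolation=cv2.INTER_CUBIC))
```

```text
(no output)
```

View pics/crop.png

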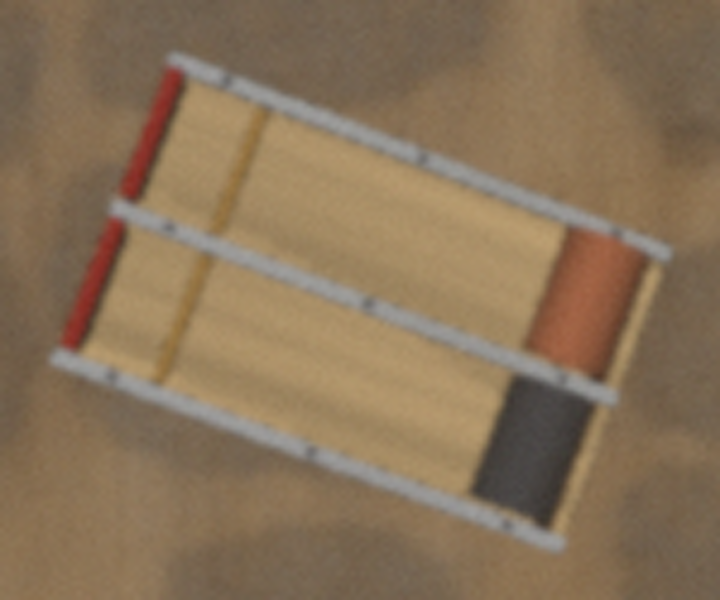

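```bash
cat > g.py <<'E'
import numpy as np
from bench import *
from scipy.spatial.transform import Rotation as Ro
from scipy.optimize import least_squares
def proj(X,n="top"):
    c=camera_model(n); p=np.atleast_2d(X)@c["R"].T+c["t"]; s=p[:,:2]/p[:,2:]
    s=s*(1+c["k1"]*(s**2).sum(1,keepdims=True)); return s*[c["fx"],c["fy"]]+[c["cx"],c["cy"]]
def gut(p): # gutter->world
    R=Ro.from_euler("ZY",[p[2],-np.deg2rad(8)]); return R
def g2w(p,X): return gut(p).apply(np.atleast_2d(X))+[p[0],p[1],.04]
E
python3 - <<'E'
from g import *
L=[(171,60),(668,254),(113,207),(615,397),(55,357),(563,545)]
G=[(x,y,.010) for y in(-.09,0,.09) for x in(.155,-.155)]
px=np.array([(215+(u+.5)/4.8-.5,175+(v+.5)/4.8-.5) for u,v in L]); G=np.array(G)
f=lambda p:(proj(g2w(p,G))-px).ravel()
r=least_squares(f,[.5,0.1,1.2]); print(r.x,np.round(r.fun,1))
p=r.x
print("copper",g2w(p,[-.115,-.045,.025]),"pocket",g2w(p,[.112,-.045,.025]))
for q in([-.115,-.045,.025],[.095,-.045,.004],[-.115,.045,.025]): print(proj(g2w(p,q)),proj(g2w(p,q),"scene"))
print(Ro.from_quat(state()["tcp_rot"],scalar_first=True).as_matrix().round(3))
E
```

```text
[0.5437884  0.071917   1.23194802] [-0.7 -0.3  0.7  0.  -0.5 -0.1  0.7  0.4 -0.5 -0.2  0.4  0.2]
copper [[ 0.54721897 -0.05372789  0.0487518 ]] pocket [[0.62193969 0.15828093 0.08034409]]
[[336.60430908 237.23815733]] [[329.58504861 257.74257936]]
[[264.37094943 210.37961664]] [[304.70007487 208.04379809]]
[[325.26299649 268.08075982]] [[294.31263524 264.79563808]]
[[-0.955  0.298 -0.   ]
 [ 0.298  0.955 -0.001]
 [ 0.    -0.001 -1.   ]]
```

The fit is consistent to 0.7 px or better and predicts both pipes where they are seen. I approach with tool x along the uphill direction (heading 70.6°), fingers 25 mm apart, behind the copper pipe.

Request:
step_arm(rows=[[25,[-40,-43,0],0.17],[25,[-80,-86,0],0.34],[25,[-120,-129,0],0.51],[25,[-160,-172,0],0.68],[25,[-200,-215,0],0.85],[25,[-240,-258,0],1.02],[25,[-280,-301,0],1.19],[25,[-320,-344,0],1.36]])

```text
clock: 1.1
tool_pos: [0.3896, 0.171, 0.2314]
tcp_rot: [0.0, 0.741, 0.672, 0.0]
force: [1.5, 0.6, 0.2]
gripper_width: 0.025
grip_force: 0.0
```

```bash
cat >> g.py <<'E'
P=[0.5437884,0.071917,1.23194802]
def rel(gx,back,dz):
    "tool shift to the point `back` m behind pipe axis at gutter x gx, tip dz from axis height; also roll and force"
    s=state(); R=Ro.from_quat(s["tcp_rot"],scalar_first=True).as_matrix()
    u=np.array([np.cos(P[2]),np.sin(P[2]),0]); T=g2w(P,[gx,-.045,.025])[0]-back*u+[0,0,dz]
    d=R.T@(T-s["tool_pos"]); ang=np.arctan2(R[1,0],R[0,0])-P[2]
    loc=gut(P).inv().apply(s["tool_pos"]-[P[0],P[1],.04])
    print("shift mm",(d*1000).round(1),"roll",round((ang+np.pi)%(2*np.pi)-np.pi,3),"t",s["clock"],"F",s["force"].round(1),"w",s["gripper_width"],"tcp gut",(loc*1000).round(1))
E
python3 -c "
from g import *
rel(-.115,.061,-.010)"
```

```text
shift mm [-267.6  164.1  192.6] roll 0.241 t 1.1 F [1.5 0.6 0.2] w 0.025018651486174423 tcp gut [ 68.4 178.3 183.6]
```

Request:
step_arm(rows=[[25,[-45,28,0],0.12],[25,[-90,55,0],0.24],[25,[-135,83,0],0.24],[25,[-180,110,0],0.24],[25,[-225,138,40],0.24],[25,[-268,164,80],0.24],[25,[-268,164,110],0.24],[25,[-268,164,110],0.24]])

```text
clock: 2.1
tool_pos: [0.5257, -0.1093, 0.1188]
tcp_rot: [-0.002, 0.815, 0.58, -0.002]
force: [-0.2, 0.3, 0.3]
gripper_width: 0.025
grip_force: 0.0
```

```bash
python3 -c "
from g import *
import cv2
rel(-.115,.061,-.010)
a=snapshot('top')[200:320,260:420];b=snapshot('scene')[180:330,220:380]
cv2.imwrite('pics/c2.png',cv2.hconcat([cv2.resize(a,(400,300)),cv2.resize(b,(400,300))]))"
```

```text
shift mm [-1.4  2.3 80. ] roll 0.006 t 2.1 F [-0.2  0.3  0.3] w 0.024995155969718706 tcp gut [-164.2  -43.2  102.6]
```

View pics/c2.png

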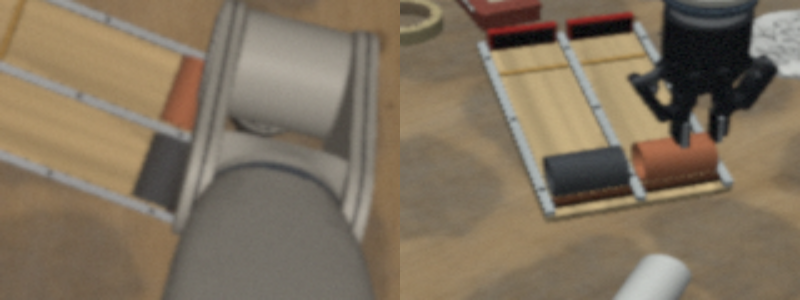

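In the scene crop the fingertips sit at about (700,142). This matches the projected TCP at (696,142), so the tip depth is right. The copper pipe is still at the lip. Now I descend behind it.

Request:
step_arm(rows=[[25,[-1,2,20],0],[25,[-1,2,40],0],[25,[-1,2,60],0],[25,[-1,2,72],0],[25,[-1,2,80],0],[25,[-1,2,80],0],[25,[-1,2,80],0]])

```text
clock: 3.08
tool_pos: [0.5299, -0.1108, 0.0419]
tcp_rot: [0.0, 0.814, 0.581, 0.0]
force: [0.6, 1.1, -0.5]
gripper_width: 0.0253
grip_force: 0.0
```

```bash
python3 -c "
from g import *
rel(-.115,.036,-.010)"
```

```text
shift mm [23.6 -2.4  3.1] roll 0.007 t 3.075 F [ 0.6  1.1 -0.5] w 0.02526460996738725 tcp gut [-175.   -47.6   26.5]
```

Request:
step_arm(rows=[[25,[4,-1,2],0],[25,[8,-2,3],0],[25,[12,-2,3],0],[25,[15,-2,3],0],[25,[18,-2,3],0],[25,[21,-2,3],0],[25,[24,-2,3],0],[25,[27,-2,3],0]])

```text
clock: 4.08
tool_pos: [0.5364, -0.0845, 0.0383]
tcp_rot: [0.0, 0.814, 0.581, -0.0]
force: [-0.7, -0.6, 0.5]
gripper_width: 0.0248
grip_force: 0.5
```

```bash
python3 -c "
from g import *
rel(-.115,.036,-.010)"
```

```text
shift mm [-3.4 -0.  -0.4] roll 0.007 t 4.075 F [-0.7 -0.6  0.5] w 0.024806587225083457 tcp gut [-148.8  -45.    19.2]
```

Request:
step_arm(rows=[[25,[3,0,-0.5],0],[25,[7,0,-1],0],[25,[12,0,-1.5],0],[25,[17,0,-2.5],0],[25,[22,0,-3],0],[25,[27,0,-4],0],[25,[32,0,-4.5],0],[25,[37,0,-5],0]])

```text
clock: 5.08
tool_pos: [0.5485, -0.0493, 0.0434]
tcp_rot: [0.0, 0.814, 0.581, -0.0]
force: [-0.6, -1.3, 0.9]
gripper_width: 0.0249
grip_force: 0.5
```

```bash
python3 -c "
from g import *
import cv2
rel(-.115,.036,-.010)
b=snapshot('scene')[180:300,220:380]
cv2.imwrite('pics/c3.png',cv2.resize(b,(640,480)))"
```

```text
shift mm [-40.6  -0.    4.6] roll 0.007 t 5.075 F [-0.6 -1.3  0.9] w 0.02487937110348404 tcp gut [-111.2  -44.8   19. ]
```

View pics/c3.png

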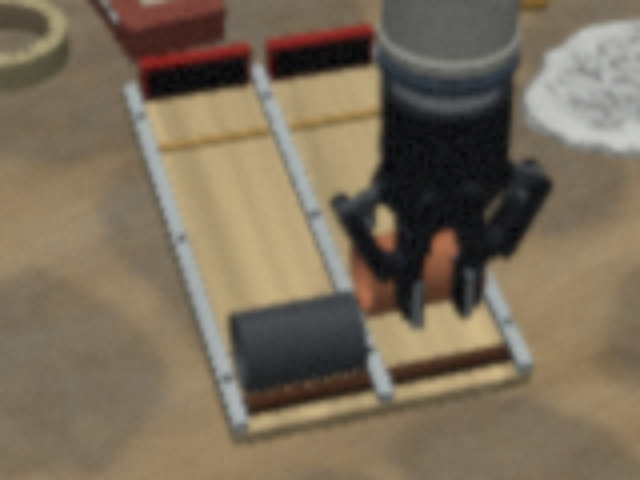

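The copper pipe at crop (420,270) has left the lip and rolls squarely ahead of the fingertips. The grey pipe (300,340) is untouched. I continue.

Request:
step_arm(rows=[[25,[5,0,-0.7],0],[25,[11,0,-1.5],0],[25,[17,0,-2.4],0],[25,[23,0,-3.2],0],[25,[29,0,-4.1],0],[25,[35,0,-4.9],0],[25,[41,0,-5.7],0],[25,[47,0,-6.6],0]])

```text
clock: 6.12
tool_pos: [0.5638, -0.0048, 0.0499]
tcp_rot: [-0.0, 0.814, 0.581, -0.0]
force: [-0.5, -1.5, 1.2]
gripper_width: 0.0249
grip_force: 0.5
```

Request:
step_arm(rows=[[25,[6,0,-0.8],0],[25,[12,0,-1.7],0],[25,[18,0,-2.5],0],[25,[24,0,-3.4],0],[25,[30,0,-4.2],0],[25,[36,0,-5],0],[25,[42,0,-5.9],0],[25,[48,0,-6.7],0]])

```text
clock: 7.12
tool_pos: [0.5795, 0.0406, 0.0567]
tcp_rot: [-0.0, 0.814, 0.581, -0.0]
force: [-0.0, -0.4, 0.2]
gripper_width: 0.025
grip_force: 0.5
```

Request:
step_arm(rows=[[25,[6,0,-0.8],0],[25,[12,0,-1.7],0],[25,[18,0,-2.5],0],[25,[24,0,-3.4],0],[25,[29,0,-4.1],0],[25,[33,0,-4.6],0],[25,[37,0,-5.2],0],[25,[40,0,-5.6],0]])

```text
clock: 8.12
tool_pos: [0.5925, 0.0783, 0.0623]
tcp_rot: [0.0, 0.814, 0.581, 0.0]
force: [-0.5, -1.4, 0.4]
gripper_width: 0.025
grip_force: 0.5
```

```bash
python3 -c "
from g import *
import cv2
rel(-.115,.036,-.010)
b=snapshot('scene')[180:300,220:380]
cv2.imwrite('pics/c4.png',cv2.resize(b,(640,480)))"
```

```text
shift mm [-175.5   -0.    23.5] roll 0.007 t 8.125 F [-0.5 -1.4  0.4] w 0.025006466101747806 tcp gut [ 25.1 -43.8  19. ]
```

View pics/c4.png

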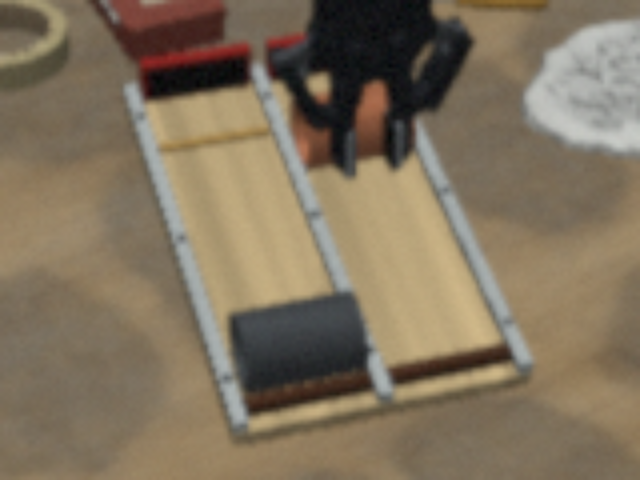

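The pipe at crop (345,130) is just below the ridge, with its axis at about gutter x +62. From here I push slowly.

Request:
step_arm(rows=[[25,[3,0,-0.4],0],[25,[6,0,-0.8],0],[25,[9,0,-1.3],0],[25,[11,0,-1.5],0],[25,[13,0,-1.8],0],[25,[15,0,-2.1],0],[25,[17,0,-2.4],0],[25,[19,0,-2.7],0]])

```text
clock: 9.18
tool_pos: [0.5985, 0.096, 0.0649]
tcp_rot: [0.0, 0.814, 0.581, -0.0]
force: [-1.5, -3.7, 1.4]
gripper_width: 0.025
grip_force: 2.4
```

Request:
step_arm(rows=[[25,[1.5,0,-0.2],0],[25,[3,0,-0.4],0],[25,[4.5,0,-0.6],0],[25,[6,0,-0.8],0],[25,[7.5,0,-1],0],[25,[9,0,-1.2],0],[25,[10.5,0,-1.5],0],[25,[12,0,-1.7],0]])

```text
clock: 10.18
tool_pos: [0.6026, 0.1076, 0.0666]
tcp_rot: [-0.0, 0.814, 0.581, 0.0]
force: [-0.1, -1.3, 0.5]
gripper_width: 0.025
grip_force: 0.7
```

```bash
python3 -c "
from g import *
rel(-.115,.036,-.010)"
```

```text
shift mm [-2.066e+02 -1.000e-01  2.780e+01] roll 0.007 t 10.175 F [-0.1 -1.3  0.5] w 0.024990795485626126 tcp gut [ 56.4 -43.7  19. ]
```

Request:
step_arm(rows=[[25,[1,0,-0.1],0],[25,[2,0,-0.3],0],[25,[3,0,-0.4],0],[25,[4,0,-0.6],0],[25,[5,0,-0.7],0],[25,[6,0,-0.8],0],[25,[7,0,-1],0],[25,[8,0,-1.1],0]])

```text
clock: 11.18
tool_pos: [0.6052, 0.115, 0.0677]
tcp_rot: [-0.0, 0.814, 0.581, 0.0]
force: [0.6, 0.4, -0.7]
gripper_width: 0.0247
grip_force: 0.0
```

```bash
python3 -c "
from g import *
import cv2
rel(-.115,.036,-.010)
print(proj(g2w(P,[[.112,-.045,.025],[.095,-.045,.029],[.112,-.008,.05]]),'scene'))
b=snapshot('scene')[170:260,230:350]
cv2.imwrite('pics/c5.png',cv2.resize(b,(720,540)))"
```

```text
shift mm [-214.4   -0.    29. ] roll 0.007 t 11.175 F [ 0.6  0.4 -0.7] w 0.024662226231250896 tcp gut [ 64.3 -43.6  19. ]
[[303.26044919 198.40504134]
 [305.08752478 201.28868122]
 [290.55420253 193.58015566]]
```

View pics/c5.png

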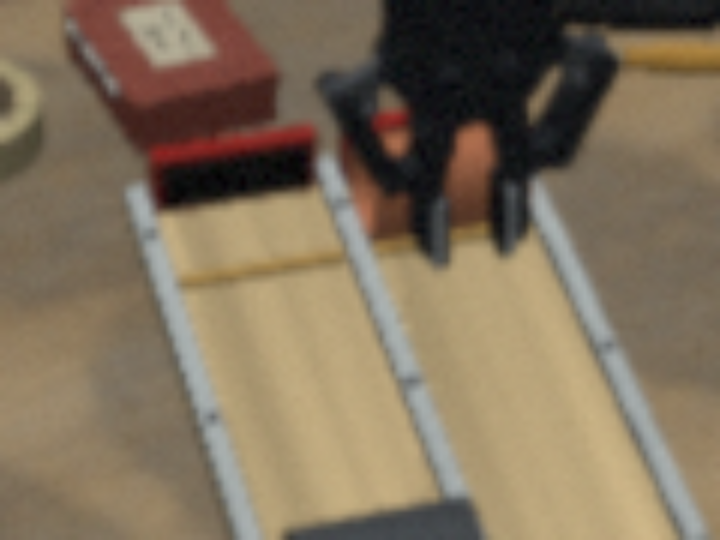

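The brass ridge at crop (390,242) now shows below the pipe (430,185), and the contact force is zero. The pipe has dropped into the pocket, so I back off and rise.

Request:
step_arm(rows=[[25,[-4,0,0],0],[25,[-10,0,0],0],[25,[-18,0,-2],0],[25,[-26,0,-8],0],[25,[-34,0,-20],0],[25,[-42,0,-40],0],[25,[-50,0,-65],0],[25,[-60,0,-90],0]])

```text
clock: 12.22
tool_pos: [0.5857, 0.0577, 0.16]
tcp_rot: [0.0, 0.814, 0.581, 0.001]
force: [0.8, 0.5, 0.1]
gripper_width: 0.0254
grip_force: 0.0
```

Request:
step_arm(rows=[[25,[-30,20,-25],0],[25,[-60,40,-50],0],[25,[-90,60,-60],0],[25,[-120,80,-60],0],[25,[-150,90,-60],0],[25,[-170,90,-60],0],[25,[-170,90,-60],0],[25,[-170,90,-60],0]])

```text
clock: 13.22
tool_pos: [0.6151, -0.1312, 0.2181]
tcp_rot: [-0.0, 0.814, 0.581, 0.0]
force: [0.3, 0.4, 0.4]
gripper_width: 0.0251
grip_force: 0.0
```

```bash
python3 -c "
from g import *
import cv2
rel(-.115,.036,-.010)
a=snapshot('top')[175:300,215:365];b=snapshot('scene')[170:295,230:380]
cv2.imwrite('pics/c6.png',cv2.resize(cv2.hconcat([a,b]),(800,333)))"
```

```text
shift mm [ 15.  -89.6 179.4] roll 0.007 t 13.225 F [0.3 0.4 0.4] w 0.025052117327515434 tcp gut [-141.4 -134.7  199.7]
```

View pics/c6.png

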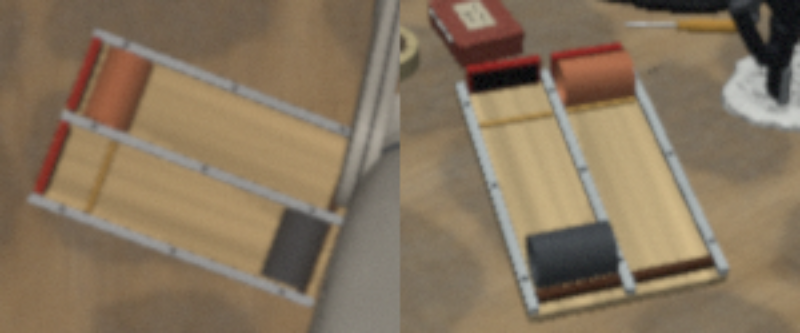

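The copper pipe rests in the pocket at left-crop (118,88), between the ridge and the red stop. The grey pipe is still at its lip, and the arm is clear.

```bash
python3 -c "
from bench import *
print(hand_in())"
```

```text
the job is handed in; nothing more can be done
None
```

The copper pipe was pushed gently over the ridge and rests in the pocket below the red stop, the grey pipe still lies at its lip, the arm is clear, and the job was handed in at about 13 s.

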